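# Fit the kneading paddle on the dough kneader's splined shaft

## Robot

A 6-joint arm with a two-finger parallel gripper is mounted at the origin on a cart in front of the work surface, level with it; the furniture and walls round the work are solid. World frame = base frame: x ahead of the robot, y to its left, z up, the work surface at z = 0. Lengths are in m, angles in rad, forces in N, time in s.
With the tool pointing down it reaches from about 0.325 to 0.9 m from the base axis. Payload 3.5 kg.
Tool frame: the origin (TCP) lies on the mounting face of the last link; the fingertips stand 173 mm ahead of it and the grasp point (between the pads) lies 155 mm ahead of it; z points along the fingers, y is the line along which they close (so a half turn about z gives the same grasp; the last joint's range is limited). The gripper opens to 85 mm and grips with 20 to 120 N. Pads are 22 mm wide; open, the fingers measure 114 mm over their backs; the gripper's body (76 mm by 85 mm) begins 54 mm behind the grasp point. The pads swing forward as they close: fully open they stand 13 mm farther back than shut.
Start: joints at [1.193, 0.276, -0.026, 1.268, 0, 1.467], TCP at [0.17, 0.602, 0.405] pointing down, gripper open.
Joint ranges: [-3.12, 3.12], [-0.85, 1.88], [-1.08, 1.24], [-1.95, 2.15], [-1.57, 1.53], [-3.14, 3.14]. Speed limits (rad/s): [2.57, 2.57, 3.14, 3.14, 3.14, 3.14].

## Interface

Orientations are given as a unit quaternion [x, y, z, w].
In Python, from cell import readout, imaging, ticket gives the robot as it stands. The module is installed in compiled form; this text tells all that it offers.
- The arm moves only by the tool arm_command, never from a script. Its argument "motion" is one flat list of numbers, 7 for each row, row after row: the shift along the tool's x, y, z in cm, then the turn, a rotation vector about the tool's x, y, z in degrees, then the finger opening in cm, from 0 to 8.54. In form: [dx, dy, dz, ax, ay, az, claw, dx, dy, dz, ax, ay, az, claw, ...]. A call has 1 to 8 rows; each row shifts and turns the commanded pose from where the row before left it, along the tool's axes as they then stand; what a row does not reach is not made up. A row lasts 1/8 s, in which the tool goes at most 62.5 mm and 10.7 degrees, less where a joint would pass 70% of its speed; a pose out of reach is approached as far as the arm can. A call with a gripper value outside its range is refused whole. The fingers move at their own pace and stop on an object; "grip_force" is the grip in N (left out, the last holds). Time passes only in rows, so rows that do not move let the fingers close. It gives the time, the measured TCP pose, the force, the opening and the grip force at its end, in the units of the state.
- readout.get_obs(): the state, without advancing time (a new reading comes with each control period).
- imaging.read_camera(name): name is "scene" or "top" or "wrist"; returns the picture (384x512x3 uint8, red, green, blue); there is no depth.
- imaging.camera_info(name): a dict with "fx", "fy", "cx", "cy" (pixels), "rvec" (rotation vector, rad) and "tvec" (3), from world to camera coordinates, as OpenCV has them. Camera axes: x right, y down, z forward; pixel columns grow to the right and rows downward; lengths in m; the calibration is good to about 2 mm. A picture is of the moment at which its call begins: read the wrist's pose just before it. camera_info takes no time and is no camera call; for the wrist camera it gives the pose at the moment of the call.
- ticket.sign_off(): hands the job in; it is judged then, once.
The state is a dict: "time_s": time; "joint_pos": joint angles; "qd": joint speeds; "joint_torque": joint torques, N m; "eef_pos": TCP position; "tool_rot": TCP orientation; "ft_force": force on the tool from outside, world axes, zero at the start; "torque": the same for the moment, N m; "width": opening from 0.0 (shut) to 1.0 (fully open); "gripper_force": force on a finger pad.
Only numpy, scipy, OpenCV 4.12 (cv2) and the standard library are available. Lean on these libraries where they do the work, as an engineer would, in place of code of your own. Each camera call takes 0.05 s, during which the arm holds its last target. There are 200 camera calls.

## Task

Pick up the kneading paddle by its orange grip and fit it on the kneader's splined drive shaft: set it over the shaft, press down lightly while rocking it round until the teeth mesh, then slide it fully home and let go. Never force it, for hard pressing chips the teeth, and leave the jam jar, the calculator and the bell where they are.

Things in the scene. Friction and masses are not known exactly. Their poses are not given: they have to be found in the camera images.
- paddle: kneading paddle, 136 x 62 x 100 mm, 0.2 to 0.42 kg, loose, standing upright on the counter. Origin: centre of its underside, in the mouth of the bore; z up along the bore. Round grey hub 62 mm wide, 56 mm high, with the orange grip block on top; two flat grey blades along +x and -x, out to 68 mm from the axis, 10 to 32 mm above the origin.
- paddle_grip (a point): where to grasp, on the paddle's axis 82 mm above its origin, inside the orange grip block: 40 mm long in the paddle's x, 24 mm wide in its y (grasp it across y), from 56 to 100 mm above the origin.
- bore_teeth (a point): on the paddle's axis at the lower ends of the bore's teeth, 3 mm above its origin. The bore is open below, 48 mm deep, 51 mm wide. 6 inward teeth 60 degrees apart, one on the paddle's +y axis, each 8.8 mm wide, tips 18.7 mm from the axis, 22 mm tall, with square ends.
- motor_base: the dough kneader's motor base, fixed, bowl taken off: white box 170 x 170 x 55 mm with a round steel boss on top (72 mm wide, its top 61 mm above the origin) from which the upright splined steel shaft rises. Origin: centre of its underside, under the shaft's axis; z up. Three 5 mm high bowl lugs stand on it 70 mm from the axis; a knob and a green lamp on its -x side.
- shaft_seat (a point): on the shaft's axis at the boss's top; the paddle's origin lies here when fully home. Meshed, it has some 3 degrees of play either way and slides down freely under a light push. Pressing paddle and kneader together with more than 40 N before they mesh (80 N once home) chips the teeth; 5 to 10 N is enough to feel for the mesh.
- shaft_teeth (a point): on the shaft's axis at the upper ends of its teeth, 24 mm above shaft_seat. 6 teeth, 9.2 mm wide, 18 to 24 mm from the axis, square ends, stopped at an unknown angle (not in step with the base), held by the gearbox (0.4 N m). Above: plain pilot 18 mm in radius for 6 mm, then a 14 mm cone to 9 mm radius. Teeth end on end, the paddle stops 21 mm short of home.
- jam_jar: loose jam jar, 62 mm in diameter, 85 mm high, origin at the centre of its underside; leave it alone.
- calculator: loose grey desk calculator, 138 x 92 x 20 mm, origin at the centre of its underside; leave it alone.
- bell: loose counter bell, 83 mm in diameter, 62 mm high, origin at the centre of its underside; leave it alone.
Not all that is in view belongs to the job. What is shaped like the paddle but brown or yellow is not meant.

How it is judged:
By the outcome, as a careful person would: the job done as asked, in the order asked, and still so for the second after the job is handed in, with the robot touching nothing.
It also fails if it takes over 66 s, if anything falls off the work surface, if the arm or the gripper's body presses on something with over 40 N, if the wrist force passes 120 N, or if a joint passes its speed limit or range.

## Working session

There is one attempt and no reset: what is moved stays moved. The work goes in short steps, Python scripts to look and compute and a tool call to move; the robot and the scene stay as the last step left them, time stands still between calls to the robot, and variables do not carry over. Pictures are saved under pics/ and viewed, at most 10 in all, crops included, and the job is handed in when it is done.

Besides the shell and the picture viewer there is one more tool, called after "Emit:" as name(argument=value, ...) on one line, values as JSON. arm_command: Moves the arm, as the interface text tells. Its arguments: {"type":"object","properties":{"motion":{"type":"array","items":{"type":"number"}},"grip_force":{"type":"number"}},"required":["motion"]}

```bash
mkdir -p pics; python3 - <<'E'
from cell import readout, imaging
import cv2, numpy as np
o=readout.get_obs(); print(o)
for n in ("scene","top"):
    im=imaging.read_camera(n); cv2.imwrite(f"pics/{n}0.png",im[:,:,::-1]); print(n,imaging.camera_info(n))
print(imaging.camera_info("wrist"))
E
```

```text
{'time_s': 0.0, 'joint_pos': array([ 1.19264956e+00,  2.77157618e-01, -2.78994762e-02,  1.26797365e+00,
        1.53801179e-05,  1.46740537e+00]), 'qd': array([ 0.00010165,  0.00109275,  0.00316715,  0.00077898, -0.00071631,
        0.00061468]), 'joint_torque': array([ 7.19471136e-04, -4.45508802e+01,  2.95202208e+01,  1.62819237e-02,
       -8.57572650e-05, -2.59188404e-06]), 'eef_pos': array([0.16942741, 0.60119168, 0.4035352 ]), 'tool_rot': array([ 1.36946121e-01,  9.90577868e-01, -1.08314834e-03, -2.73865786e-04]), 'ft_force': array([-0.1045384 , -0.4453346 , -0.21700085]), 'torque': array([-0.02950054,  0.05778594, -0.06896109]), 'gripper_force': 0.0, 'width': 0.9980397154338638}
scene {'fx': 438.2731690306036, 'fy': 438.2731690306036, 'cx': 256.92637023059683, 'cy': 191.70965886564, 'rvec': array([ 2.34015828, -0.65409847,  0.26134881]), 'tvec': array([-0.4339555,  0.2701078,  0.9055941])}
top {'fx': 359.7653141532728, 'fy': 359.7653141532728, 'cx': 254.20342197852722, 'cy': 188.99519498688554, 'rvec': array([ 2.16221452, -2.19617733,  0.15152905]), 'tvec': array([0.03110637, 0.56340772, 0.9830444 ])}
{'fx': 330.0755424095278, 'fy': 330.0755424095278, 'cx': 256.0361254239044, 'cy': 186.1961106382393, 'rvec': array([-2.32139438, -1.75914915, -0.24139629]), 'tvec': array([-0.62380701, -0.03576256,  0.37939214])}
```

View pics/scene0.png

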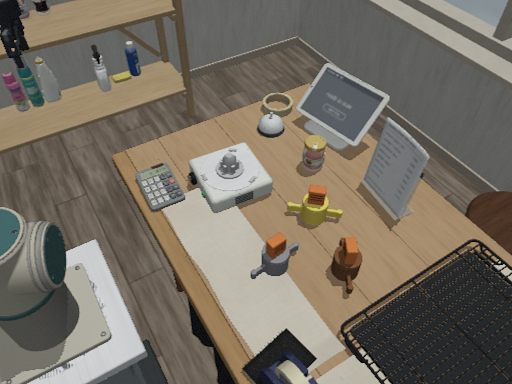

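View pics/top0.png

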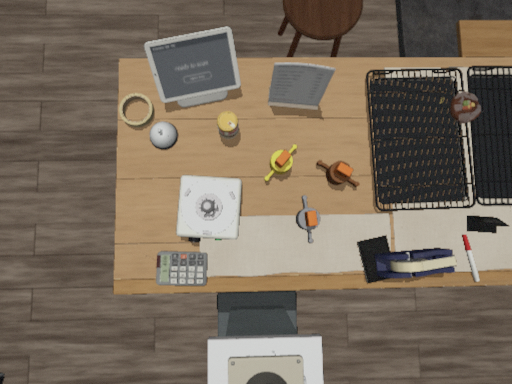

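The scene view shows the grey paddle at about (275,257) and the kneader at (230,175). In the top view the paddle is at (310,219) and the shaft at (208,207). The brown and yellow ones are decoys. Next I'll zoom in on both.

```bash
cat > h.py <<'E'
import cv2, numpy as np
from cell import readout, imaging
from scipy.spatial.transform import Rotation as R
def cam(n):
    i=imaging.camera_info(n); return R.from_rotvec(i["rvec"]).as_matrix(),np.array(i["tvec"]),i
def ray(c,u,v):
    M,t,i=c; return -M.T@t, M.T@np.array([(u-i["cx"])/i["fx"],(v-i["cy"])/i["fy"],1])
def onz(c,u,v,z):
    o,d=ray(c,u,v); return o+d*(z-o[2])/d[2]
def tri(*rs):
    A=0;b=0
    for o,d in rs:
        d=d/np.linalg.norm(d);P=np.eye(3)-np.outer(d,d);A=A+P;b=b+P@o
    return np.linalg.solve(A,b)
def proj(c,p):
    M,t,i=c;q=M@np.asarray(p)+t;return q[0]/q[2]*i["fx"]+i["cx"],q[1]/q[2]*i["fy"]+i["cy"]
def orange(im):
    h=cv2.cvtColor(im,cv2.COLOR_RGB2HSV); return cv2.inRange(h,(5,190,90),(14,255,255))
E
python3 - <<'E'
from h import *
t=cv2.imread("pics/top0.png"); s=cv2.imread("pics/scene0.png")
z=lambda im,x,y,k=60:cv2.resize(im[y-k//2:y+k//2,x-k//2:x+k//2],(390,290*390//390+100),interpolation=cv2.INTER_CUBIC)
m=np.vstack([np.hstack([z(t,309,219)[:, :],z(t,209,207,70)])])
m=cv2.resize(m,(780,390)); cv2.imwrite("pics/z1.png",m)
for n,im,(x0,x1,y0,y1) in (("top",t,(295,325,200,240)),("scene",s,(250,300,225,280))):
    k=orange(im[:,:,::-1].copy()); w=np.zeros_like(k); w[y0:y1,x0:x1]=k[y0:y1,x0:x1]
    c=np.argwhere(w)[:,::-1]; print(n,len(c),c.mean(0),cv2.minAreaRect(c.astype(np.float32)))
    C=cam(n); 
    if n=="top": print(onz(C,*c.mean(0),.095), onz(C,208.5,207,.105))
E
```

```text
top 3 [308.         223.33333333] ((308.0, 223.0), (4.0, 0.0), -90.0)
[ 0.4642968 -0.1151207  0.095    ] [0.51052081 0.1435791  0.105     ]
scene 37 [273.16216216 250.62162162] ((276.48651123046875, 249.41891479492188), (13.809514999389648, 19.563480377197266), 80.53767395019531)
```

View pics/z1.png

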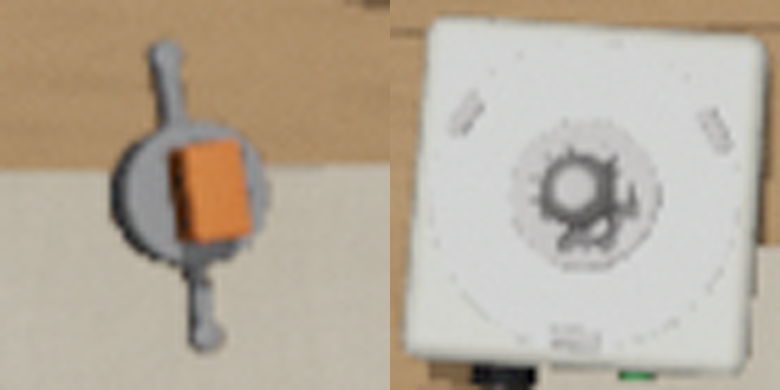

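The crop shows the paddle's grip top at about (311.8,218.2), with the blade tips at (304.7,197) and (310.8,241). The shaft's cone tip is at about (206.7,205.6) and the boss centre at (209.4,207).

```bash
python3 - <<'E'
from h import *
C=cam("top"); o=readout.get_obs()
g=onz(C,311.8,218.2,.1);a=onz(C,304.7,197,.025);b=onz(C,310.8,241,.025)
print(g,a,b,np.linalg.norm(a-b),(a+b)/2,np.degrees(np.arctan2(*(a-b)[[1,0]])))
print("shaft",onz(C,206.7,205.6,.105),onz(C,209.4,207,.061))
Rt=R.from_quat(o["tool_rot"]).as_matrix(); print(Rt)
W=cam("wrist"); print("wristcam in tool:",Rt.T@(-W[0].T@W[1]-o["eef_pos"]),"\n",Rt.T@W[0].T)
S=cam("scene")
print("proj in scene",proj(S,g),proj(S,onz(C,206.7,205.6,.105)))
E
```

```text
[ 0.47741207 -0.12464158  0.1       ] [ 0.539566   -0.12073198  0.025     ] [ 0.41571171 -0.13386487  0.025     ] 0.12454861013000856 [ 0.47763885 -0.12729842  0.025     ] 6.052740749365195
shaft [0.51421352 0.14820422 0.105     ] [0.51315952 0.14540702 0.061     ]
[[-9.62473390e-01  2.71375068e-01 -7.38910797e-04]
 [ 2.71375992e-01  9.62471643e-01 -1.84566203e-03]
 [ 2.10314031e-04 -1.97692324e-03 -9.99998024e-01]]
wristcam in tool: [ 0.06877512 -0.0004218   0.02948412] 
 [[ 8.20512998e-04 -9.62584553e-01 -2.70980266e-01]
 [ 9.99999282e-01  5.53280613e-04  1.06256091e-03]
 [-8.72876590e-04 -2.70980943e-01  9.62584317e-01]]
proj in scene (np.float64(275.4585692881404), np.float64(238.86338780832796)) (np.float64(228.22765378864878), np.float64(154.77255138599762))
```

Emit:
arm_command(motion=[-4.4,-2.87,0,0,0,0,8.5,-4.4,-2.87,0,0,0,0,8.5,-4.4,-2.87,0,0,0,0,8.5,-4.4,-2.87,0,0,0,0,8.5,-4.4,-2.87,0,0,0,0,8.5,-4.4,-2.87,0,0,0,0,8.5,-4.4,-2.87,0,0,0,0,8.5,-4.4,-2.87,0,0,0,0,8.5])

```text
time_s: 1.1
eef_pos: [0.4468, 0.2835, 0.4043]
tool_rot: [0.137, 0.991, -0.0, -0.0]
ft_force: [-0.1, 1.1, 0.4]
width: 0.997
gripper_force: 0.0
```

Emit:
arm_command(motion=[-4.4,-2.87,0,0,0,0,8.5,-4.4,-2.87,0,0,0,0,8.5,-4.4,-2.87,1.5,0,0,0,8.5,-4.4,-2.87,2.5,0,0,0,8.5,0,0,3,0,0,0,8.5,0,0,0,0,0,0,8.5,0,0,0,0,0,0,8.5])

```text
time_s: 1.98
eef_pos: [0.5842, 0.1272, 0.3353]
tool_rot: [0.137, 0.991, 0.0, 0.0]
ft_force: [0.4, 0.3, 0.6]
width: 0.994
gripper_force: 0.0
```

```bash
python3 - <<'E'
from h import *
c=cam("wrist"); im=imaging.read_camera("wrist"); o=readout.get_obs(); print(o["eef_pos"],o["ft_force"])
np.savez("w1",M=c[0],t=c[1]); cv2.imwrite("pics/w1.png",im[:,:,::-1])
u,v=map(int,proj(c,[.514,.147,.085])); print(u,v)
cv2.imwrite("pics/w1z.png",cv2.resize(im[max(v-70,0):v+70,u-90:u+90,::-1],None,fx=4,fy=4,interpolation=cv2.INTER_CUBIC)); print(im.shape)
E
```

```text
[0.58445001 0.1274026  0.33600839] [ 0.37264907 -0.4903187  -0.03229158]
256 86
(384, 512, 3)
```

View pics/w1z.png

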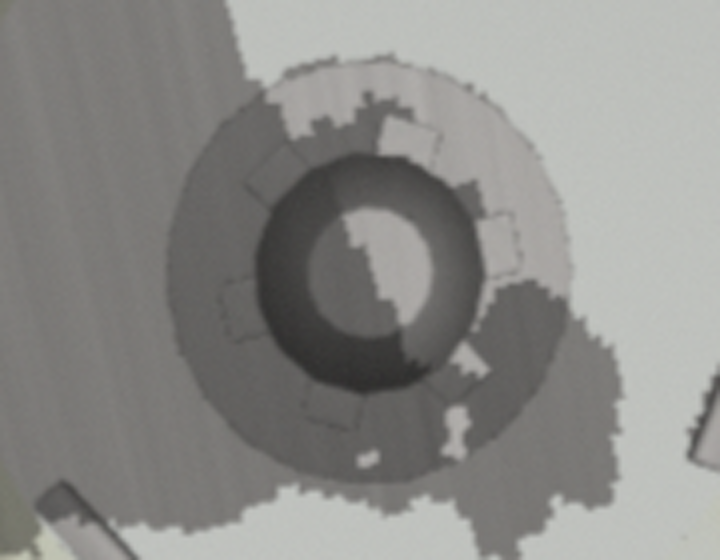

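The wrist crop shows the six tooth ends clearly. Outer-end midpoints are at about (415,127), (518,242), (328,420), (226,312) and (263,163), around an axis at about (372,275).

```bash
python3 - <<'E'
from h import *
c=cam("wrist")
f=lambda x,y,z:onz(c,166+(x+.5)/4-.5,16+(y+.5)/4-.5,z)
P=np.array([f(x,y,.085) for x,y in [(415,127),(518,242),(328,420),(226,312),(263,163)]])
ax=(P[0]+P[2]+P[1]+P[3])/4; print(ax, np.linalg.norm(P-ax,axis=1)*1e3, "cone",f(370,272,.105),"boss",f(369,272,.061))
an=np.degrees(np.arctan2(*(P-ax)[:,[1,0]].T)); print(an,an%60)
print("P0-P2",[np.degrees(np.arctan2(*(P[i]-P[i+2])[[1,0]]))%60 for i in (0,1)])
# where the paddle shows from the planned look pose
E
```

```text
[0.51410931 0.14861336 0.085     ] [23.44752152 24.08333436 23.55584597 23.94607346 24.10087132] cone [0.51371777 0.14845716 0.105     ] boss [0.51269121 0.14891064 0.061     ]
[ 147.31632866   87.32800456  -32.91743573  -92.78100851 -151.0768614 ] [27.31632866 27.32800456 27.08256427 27.21899149 28.9231386 ]
P0-P2 [np.float64(27.199177094200365), np.float64(27.273653796453857)]
```

Emit:
arm_command(motion=[0.57,-4.55,0,0,0,0,8.5,0.57,-4.55,0,0,0,0,8.5,0.57,-4.55,0,0,0,0,8.5,0.57,-4.55,0,0,0,0,8.5,0.57,-4.55,0,0,0,0,8.5,0.57,-4.55,0,0,0,0,8.5,0,0,0,0,0,-7.2,8.5,0,0,0,0,0,-7.2,8.5])

```text
time_s: 3.02
eef_pos: [0.4776, -0.127, 0.3367]
tool_rot: [0.01, 1.0, -0.001, 0.002]
ft_force: [-0.7, -0.8, 0.0]
width: 0.998
gripper_force: 0.0
```

Emit:
arm_command(motion=[0,0,0,0,0,-7.2,8.5,0,0,0,0,0,0,8.5,0,0,0,0,0,0,8.5])

```text
time_s: 3.4
eef_pos: [0.4776, -0.1264, 0.3357]
tool_rot: [-0.051, 0.999, -0.0, 0.001]
ft_force: [0.2, -0.5, 0.1]
width: 0.994
gripper_force: 0.0
```

```bash
python3 - <<'E'
from h import *
c=cam("wrist"); im=imaging.read_camera("wrist"); o=readout.get_obs(); print(o["eef_pos"],o["tool_rot"])
u,v=map(int,proj(c,[.4775,-.1258,.06])); print(u,v)
x0,y0=max(u-100,0),max(v-75,0); print(x0,y0)
cv2.imwrite("pics/w2z.png",cv2.resize(im[y0:v+75,x0:u+100,::-1],None,fx=4,fy=4,interpolation=cv2.INTER_CUBIC))
E
```

```text
[ 0.47754632 -0.12642425  0.33541859] [-5.07107902e-02  9.98713164e-01 -2.85899444e-04  5.91312294e-04]
257 184
157 109
```

View pics/w2z.png

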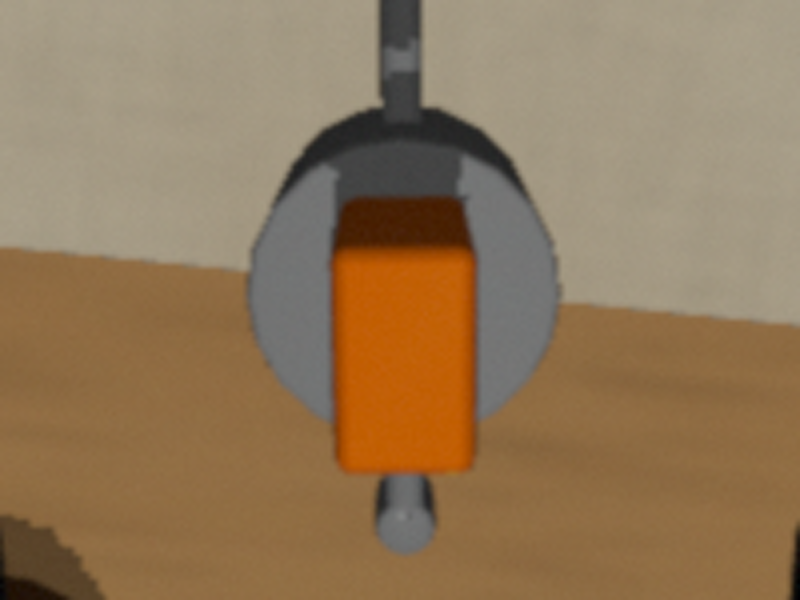

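The paddle sits almost straight in view: grip top face corners are about (335,248), (474,248), (473,472) and (338,472), and the blades are vertical in the picture.

```bash
python3 - <<'E'
from h import *
c=cam("wrist"); o=readout.get_obs(); T=R.from_quat(o["tool_rot"]).as_matrix()
f=lambda x,y,z:onz(c,157+(x+.5)/4-.5,109+(y+.5)/4-.5,z)
P=np.array([f(x,y,.1) for x,y in [(335,248),(474,248),(473,472),(338,472)]])
e=(P[2]+P[3]-P[0]-P[1])/2; g=P.mean(0)
print(g,np.linalg.norm(e),np.linalg.norm(P[0]-P[1]),"tool",T.T@(g-o["eef_pos"]))
l=f(249,290,.056);r=f(557,290,.056);print("hub",(l+r)/2,np.linalg.norm(l-r))
b1=f(401,20,.032);b2=f(406,520,.025); d=b2-b1
for d in(e,b2-b1): print(np.degrees(np.arctan2(d[1],d[0])),T.T@d)
E
```

```text
[ 0.47582954 -0.12564319  0.1       ] 0.03857450880116288 0.022232158786265426 tool [0.00190006 0.0010995  0.23541591]
hub [ 0.47524431 -0.12584907  0.056     ] 0.06032612708098323
6.190082798000056 [-3.85736502e-02  2.53531688e-04  4.42809990e-05]
6.492384046596175 [-0.11367434  0.00135147  0.00713012]
```

Emit:
arm_command(motion=[0.19,0.1,2.5,0,0,0,8.5,0,0,3,0,0,0,8.5,0,0,3,0,0,0,8.5,0,0,1.2,0,0,0,8.5,0,0,0,0,0,0,8.5,0,0,0,0,0,0,1.5,0,0,0,0,0,0,1.5,0,0,0,0,0,0,1.5], grip_force=60)

```text
time_s: 4.45
eef_pos: [0.4758, -0.1261, 0.2385]
tool_rot: [-0.051, 0.999, -0.0, 0.001]
ft_force: [0.5, -0.7, 0.2]
width: 0.37
gripper_force: 0.0
```

Emit:
arm_command(motion=[0,0,0,0,0,0,1.5,0,0,0,0,0,0,1.5,0,0,0,0,0,0,1.5,0,0,0,0,0,0,1.5])

```text
time_s: 4.95
eef_pos: [0.4758, -0.126, 0.2384]
tool_rot: [-0.051, 0.999, -0.0, 0.001]
ft_force: [-0.7, 0.6, 6.2]
width: 0.27
gripper_force: 59.9
```

Emit:
arm_command(motion=[0,0,-1.5,0,0,0,1.5,0,0,-3,0,0,0,1.5,0,0,-4,0,0,0,1.5,0,0,-4,0,0,0,1.5,0,0,-1,0,0,0,1.5,0,0,0,0,0,0,1.5])

```text
time_s: 5.7
eef_pos: [0.4752, -0.1259, 0.3725]
tool_rot: [-0.051, 0.999, -0.0, 0.0]
ft_force: [-0.3, 0.3, -3.0]
width: 0.27
gripper_force: 59.3
```

Emit:
arm_command(motion=[-0.5,2,0,0,0,0,1.5,-1,4,0,0,0,0,1.5,-1,4.2,0,0,0,0,1.5,-1,4.2,0,0,0,0,1.5,-1,4.2,0,0,0,0,1.5,-1,4,0,0,0,0,1.5,-0.8,3,0,0,0,0,1.5,-0.27,1.33,0,0,0,0,1.5])

```text
time_s: 6.7
eef_pos: [0.5124, 0.15, 0.37]
tool_rot: [-0.052, 0.999, -0.0, -0.002]
ft_force: [-0.0, 0.2, -2.4]
width: 0.267
gripper_force: 59.7
```

Emit:
arm_command(motion=[0,0,0,0,0,-5.4,1.5,0,0,0,0,0,-5.4,1.5,0,0,0,0,0,-5.4,1.5,0,0,0,0,0,-5.1,1.5,0,0,0,0,0,0,1.5,0,0,0,0,0,0,1.5,0,0,0,0,0,0,1.5])

```text
time_s: 7.58
eef_pos: [0.5131, 0.1485, 0.3723]
tool_rot: [-0.234, 0.972, -0.0, -0.0]
ft_force: [-0.1, -0.0, -3.3]
width: 0.272
gripper_force: 59.6
```

```bash
python3 - <<'E'
from h import *
c=cam("scene"); t=imaging.read_camera("scene"); w=imaging.read_camera("wrist"); o=readout.get_obs(); print(o)
T=R.from_quat(o["tool_rot"]).as_matrix(); print("paddle yaw",np.degrees(np.arctan2(-T[1,0],-T[0,0])),"tool shift",T.T@(np.array([.5139,.1486,.2384+.061])-o["eef_pos"]))
u,v=map(int,proj(c,[.514,.147,.14]))
cv2.imwrite("pics/m3.png",np.hstack([cv2.resize(t[v-60:v+60,u-60:u+60,::-1],(390,390),interpolation=cv2.INTER_CUBIC),cv2.resize(w[60:330,120:390,::-1],(390,390))]))
E
```

```text
{'time_s': 7.675, 'joint_pos': array([ 1.60917101e-01,  1.36286631e-01, -2.69507796e-01,  1.16519956e+00,
       -6.51451230e-05, -3.12521909e-01]), 'qd': array([ 0.00195961, -0.00012131,  0.00385886,  0.00091928,  0.00228542,
       -0.00167902]), 'joint_torque': array([-3.30255297e-02, -3.75276303e+01,  2.98486966e+01,  5.16108179e-03,
       -1.66090325e-03,  2.86031333e-03]), 'eef_pos': array([0.51322211, 0.14864294, 0.37260414]), 'tool_rot': array([-2.34514886e-01,  9.72112523e-01, -2.49946618e-05, -1.01012703e-04]), 'ft_force': array([ 0.20606205,  0.36791418, -2.51915452]), 'torque': array([0.01222667, 0.06510359, 0.04729982]), 'gripper_force': 59.59236681461334, 'width': 0.2739947163744376}
paddle yaw 27.12605748937618 tool shift [-0.00059899 -0.00034721  0.07320402]
```

View pics/m3.png

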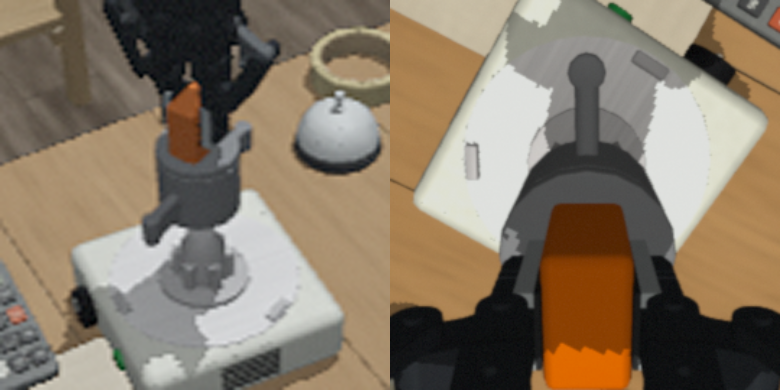

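The paddle hangs straight, with its hub right above the shaft and no visible tilt. I'll lower it in small steps and watch the forces.

Emit:
arm_command(motion=[-0.06,-0.03,1,0,0,0,1.5,0,0,1.5,0,0,0,1.5,0,0,1,0,0,0,1.5,0,0,0.3,0,0,0,1.5,0,0,0,0,0,0,1.5,0,0,0,0,0,0,1.5])

```text
time_s: 8.43
eef_pos: [0.5142, 0.1488, 0.3352]
tool_rot: [-0.235, 0.972, -0.0, 0.0]
ft_force: [-1.6, 0.1, -2.9]
width: 0.275
gripper_force: 59.7
```

Emit:
arm_command(motion=[0,0,0.2,0,0,0,1.5,0,0,0.1,0,0,0,1.5,0,0,0.1,0,0,0,1.5,0,0,0,0,0,0,1.5,0,0,0,0,0,0,1.5])

```text
time_s: 9.05
eef_pos: [0.5139, 0.1487, 0.3307]
tool_rot: [-0.235, 0.972, -0.0, -0.0]
ft_force: [0.1, -0.1, -3.1]
width: 0.272
gripper_force: 59.7
```

Emit:
arm_command(motion=[0,0,0.15,0,0,0,1.5,0,0,0.15,0,0,0,1.5,0,0,0.1,0,0,0,1.5,0,0,0,0,0,0,1.5])

```text
time_s: 9.55
eef_pos: [0.5138, 0.1487, 0.3266]
tool_rot: [-0.235, 0.972, -0.0, -0.0]
ft_force: [-0.9, -0.8, -3.1]
width: 0.273
gripper_force: 59.7
```

Emit:
arm_command(motion=[0,0,0.1,0,0,0,1.5,0,0,0.1,0,0,0,1.5,0,0,0.1,0,0,0,1.5,0,0,0,0,0,0,1.5])

```text
time_s: 10.05
eef_pos: [0.5138, 0.1486, 0.3235]
tool_rot: [-0.235, 0.972, -0.0, -0.0]
ft_force: [-0.5, -2.2, -3.7]
width: 0.27
gripper_force: 59.7
```

Emit:
arm_command(motion=[0,0,0.1,0,0,0,1.5,0,0,0.1,0,0,0,1.5,0,0,0.05,0,0,0,1.5,0,0,0,0,0,0,1.5])

```text
time_s: 10.55
eef_pos: [0.5138, 0.1486, 0.3211]
tool_rot: [-0.235, 0.972, -0.0, -0.0]
ft_force: [-0.9, -1.0, -3.2]
width: 0.272
gripper_force: 59.7
```

Emit:
arm_command(motion=[0,0,0.05,0,0,0,1.5,0,0,0.05,0,0,0,1.5,0,0,0.05,0,0,0,1.5,0,0,0,0,0,0,1.5])

```text
time_s: 11.05
eef_pos: [0.5138, 0.1487, 0.3196]
tool_rot: [-0.235, 0.972, -0.0, -0.0]
ft_force: [-0.8, -1.6, -2.4]
width: 0.271
gripper_force: 59.8
```

Emit:
arm_command(motion=[0,0,0.05,0,0,0,1.5,0,0,0.05,0,0,0,1.5,0,0,0,0,0,0,1.5])

```text
time_s: 11.42
eef_pos: [0.5139, 0.1487, 0.3186]
tool_rot: [-0.235, 0.972, -0.0, -0.0]
ft_force: [-1.6, -3.7, -2.0]
width: 0.274
gripper_force: 59.8
```

Emit:
arm_command(motion=[0,0,0.05,0,0,1,1.5,0,0,0,0,0,1,1.5,0,0,0.05,0,0,-2,1.5,0,0,0,0,0,-2,1.5,0,0,0,0,0,2,1.5,0,0,0,0,0,0,1.5])

```text
time_s: 12.18
eef_pos: [0.5139, 0.1486, 0.3175]
tool_rot: [-0.235, 0.972, -0.0, -0.0]
ft_force: [-1.3, -3.0, -3.4]
width: 0.273
gripper_force: 59.6
```

It's past the tooth-end height with no added force, so the teeth are meshing. I'll slide it on down.

Emit:
arm_command(motion=[0,-0.02,0.1,0,0,0,1.5,0,0,0.1,0,0,0,1.5,0,0,0.15,0,0,0,1.5,0,0,0.15,0,0,0,1.5,0,0,0,0,0,0,1.5])

```text
time_s: 12.8
eef_pos: [0.514, 0.1485, 0.3125]
tool_rot: [-0.235, 0.972, -0.0, -0.0]
ft_force: [-1.1, -3.0, -2.1]
width: 0.276
gripper_force: 59.9
```

Emit:
arm_command(motion=[0,0,0.15,0,0,0,1.5,0,0,0.15,0,0,0,1.5,0,0,0.15,0,0,0,1.5,0,0,0.15,0,0,0,1.5,0,0,0,0,0,0,1.5])

```text
time_s: 13.42
eef_pos: [0.5139, 0.1485, 0.3064]
tool_rot: [-0.235, 0.972, -0.0, -0.0]
ft_force: [-1.3, -2.8, -2.7]
width: 0.275
gripper_force: 59.9
```

7 mm to go.

Emit:
arm_command(motion=[0,0,0.15,0,0,0,1.5,0,0,0.15,0,0,0,1.5,0,0,0.15,0,0,0,1.5,0,0,0.1,0,0,0,1.5,0,0,0,0,0,0,1.5])

```text
time_s: 14.05
eef_pos: [0.5139, 0.1485, 0.301]
tool_rot: [-0.235, 0.972, -0.0, -0.0]
ft_force: [-2.1, -2.4, -1.3]
width: 0.272
gripper_force: 59.9
```

Emit:
arm_command(motion=[0,0,0.05,0,0,0,1.5,0,0,0.03,0,0,0,1.5,0,0,0,0,0,0,1.5])

```text
time_s: 14.42
eef_pos: [0.514, 0.1485, 0.3004]
tool_rot: [-0.235, 0.972, -0.0, -0.0]
ft_force: [-2.7, -3.2, -0.2]
width: 0.27
gripper_force: 59.9
```

Emit:
arm_command(motion=[0,0,0.04,0,0,0,1.5,0,0,0.04,0,0,0,1.5,0,0,0,0,0,0,1.5])

```text
time_s: 14.8
eef_pos: [0.514, 0.1485, 0.2996]
tool_rot: [-0.235, 0.972, -0.0, -0.0]
ft_force: [-2.6, -2.5, -1.2]
width: 0.267
gripper_force: 60.1
```

Emit:
arm_command(motion=[0,0,0.04,0,0,0,1.5,0,0,0,0,0,0,1.5])

```text
time_s: 15.05
eef_pos: [0.5139, 0.1486, 0.2996]
tool_rot: [-0.235, 0.972, -0.0, 0.0]
ft_force: [-4.2, -3.5, 2.3]
width: 0.275
gripper_force: 60.4
```

Emit:
arm_command(motion=[0,0,0.05,0,0,0,1.5,0,0,0,0,0,0,1.5,0,0,0,0,0,0,1.5])

```text
time_s: 15.42
eef_pos: [0.514, 0.1486, 0.2996]
tool_rot: [-0.235, 0.972, -0.0, 0.0]
ft_force: [-4.7, -3.3, 4.1]
width: 0.277
gripper_force: 60.8
```

The height has stopped and the force is rising, so it's home. I'll release and retreat straight up.

Emit:
arm_command(motion=[0,0,-0.05,0,0,0,3.5,0,0,0,0,0,0,5,0,0,0,0,0,0,7,0,0,0,0,0,0,8,0,0,0,0,0,0,8,0,0,0,0,0,0,8,0,0,0,0,0,0,8])

```text
time_s: 16.3
eef_pos: [0.514, 0.1486, 0.2992]
tool_rot: [-0.235, 0.972, 0.0, 0.0]
ft_force: [1.0, 0.1, 0.2]
width: 0.936
gripper_force: 0.0
```

Emit:
arm_command(motion=[0,0,-1,0,0,0,8,0,0,-2,0,0,0,8,0,0,-3,0,0,0,8,0,0,-4,0,0,0,8,0,0,-3,0,0,0,8,0,0,-1,0,0,0,8,0,0,0,0,0,0,8])

```text
time_s: 17.18
eef_pos: [0.5141, 0.1486, 0.4397]
tool_rot: [-0.235, 0.972, -0.0, 0.001]
ft_force: [0.4, 0.0, -0.7]
width: 0.937
gripper_force: 0.0
```

```bash
python3 - <<'E'
from h import *
c=cam("scene"); t=imaging.read_camera("scene"); cw=cam("wrist"); w=imaging.read_camera("wrist"); print(readout.get_obs()["width"])
u,v=map(int,proj(c,[.514,.147,.12])); print(proj(cw,[.5139,.1486,.161]),proj(cw,[.5139,.1486,.182]))
cv2.imwrite("pics/m4.png",np.hstack([cv2.resize(t[v-60:v+60,u-60:u+60,::-1],(390,390),interpolation=cv2.INTER_CUBIC),cv2.resize(w[60:330,120:390,::-1],(390,390))]))
E
```

```text
0.9363919278293862
(np.float64(255.96680102972797), np.float64(185.5289656526861)) (np.float64(255.9936806190593), np.float64(193.378328974483))
```

View pics/m4.png

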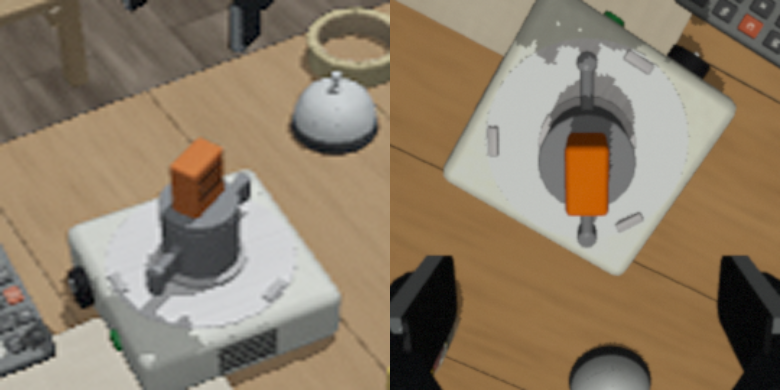

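The paddle sits flush on the boss, upright and released, with the gripper well clear and the other things undisturbed.

```bash
python3 -c "
from cell import ticket; print(ticket.sign_off())"
```

```text
the job is handed in; nothing more can be done
None
```

The paddle is meshed on the kneader's shaft, slid fully home and released; the job was handed in at about 17 s, vertical contact force stayed under about 10 N, and the jam jar, calculator and bell were left alone.

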